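Hang the loaded carrier on the drying rail

ROBOT

A 7-joint arm with a two-finger parallel gripper is mounted at the origin on a cart in front of the work surface, level with it; the furniture and walls round the work are solid. World frame = base frame: x ahead of the robot, y to its left, z up, the work surface at z = 0. Lengths are in m, angles in rad, forces in N, time in s.
With the tool pointing down it reaches from about 0.4 to 0.85 m from the base axis. Payload 10.4 kg.
Tool frame: the origin (TCP) lies midway between the tips of the shut fingers; the grasp point (between the pads) lies 19 mm behind it; z points along the fingers, y is the direction in which the jaws open and shut (so a half turn about z gives the same grasp; the last joint's range is limited). The gripper opens to 85 mm and grips with 20 to 120 N. Pads are 22 mm wide; open, the fingers measure 114 mm over their backs; the gripper's body (76 mm by 85 mm) begins 54 mm behind the grasp point. The pads swing forward as they close: fully open they stand 13 mm farther back than shut.
Start: joints at [1.323, 0.332, -0.065, 1.46, 0.022, 1.35, -0.088], TCP at [0.139, -0.609, 0.231] pointing down, gripper open.
Joint ranges: [-2.6, 2.6], [-0.5, 2.12], [-1.47, 1.34], [0.16, 2.42], [-1.27, 4.41], [0.06, 2.06], [-2.6, 2.6]. Speed limits (rad/s): [2.22, 2.22, 2.79, 2.79, 3.14, 3.14, 3.14].

INTERFACE

Orientations are given as a unit quaternion [w, x, y, z].
In Python, from plant import state, read_camera, camera_params, hand_in, cut_out, landmark_of gives the robot as it stands.
- The arm moves only by the shell command python3 -m creep 'ROWS' [FORCE]. ROWS is JSON, a list of rows, each an object with "hand": the finger opening in m, from 0 to 0.0854; "linear": the shift along the tool's x, y, z in m, a list of three; "spin": the turn about the tool's z in rad. A call has 1 to 10 rows; each row shifts and turns the pose as measured when the row begins, along the tool's axes as they then stand; what a row does not reach is not made up. A row lasts 1/10 s, in which the tool goes at most 50 mm and 8.59 degrees, less where a joint would pass 70% of its speed; a pose out of reach is approached as far as the arm can. A call is refused whole if a number of a shift passes 0.05 or a number of a turn 0.15, either way. A call with a gripper value outside its range is refused whole. The fingers move at their own pace and stop on an object; FORCE is the grip in N (left out, the last holds). Time passes only in rows, so rows that do not move let the fingers close. It gives the time, the measured TCP pose, the force and the opening at its end, in the units of the state.
- state(): the state, without advancing time (a new reading comes with each control period).
- read_camera(name): name is "side" or "top" or "wrist"; returns the picture (420x560x3 uint8, blue, green, red); there is no depth.
- camera_params(name): a dict with "fx", "fy", "cx", "cy" (pixels), "k1" (the pictures are not rectified: a ray, as slopes to the right and down, at radius r is drawn at 1 + k1 r^2 times it, then the intrinsics apply), "R" (3x3) and "t" (3): a world point X has camera coordinates R X + t. Camera axes: x right, y down, z forward; pixel columns grow to the right and rows downward; lengths in m; the calibration is good to about 2 mm. A picture is of the moment at which its call begins: read the wrist's pose just before it. camera_params takes no time and is no camera call; for the wrist camera it gives the pose at the moment of the call.
- hand_in(): hands the job in, once; it reports no verdict.
Trained networks look in the newest picture that a camera, given by its name, has taken for a name from the list of things; names that differ only in an ending like _2 or _b are one class to them, and where a whole thing is asked for, a point or a joint stands for the part that bears it (a point fixed in the world has none). Each returns a list of dicts, best first, with "score" (0 to 1); they miss things now and then, are a little off and sometimes report something else, mostly with a low value. They report only what shows in the picture. A call takes as long as a camera call. They do not tell look-alikes from the thing itself.
- cut_out(camera, thing): "pixels" (420x560 bool, what is visible of it) and "rect" ([centre column, centre row, width, height] in pixels, round what is visible of it).
- landmark_of(camera, thing): "pixel" ([column, row] in pixels: a listed point, or the origin of a listed thing).
The state is a dict: "time_s": time; "joint_pos": joint angles; "joint_vel": joint speeds; "effort": joint torques, N m; "eef_pos": TCP position; "eef_rot": TCP orientation; "force": force on the tool from outside, world axes, zero at the start; "moment": the same for the moment, N m; "width": finger opening in m.
Only numpy, scipy, OpenCV 4.12 (cv2) and the standard library are available. Lean on these libraries where they do the work, as an engineer would, in place of code of your own. Each camera call takes 0.05 s, during which the arm holds its last target.

TASK

Hang the carrier that holds the dark turned handle on the drying rail: lift its hook over the low front lip and lower it, upright, until the hook's shoe rests on the channel floor behind the lip, then let go. Do not let it drop into the channel, and leave the empty carrier standing where it is.

Things in the scene. Friction and masses are not known exactly. Their poses are not given: they have to be found in the camera images.
- loaded_carrier: Carrier to hang, 0.28-0.52 kg, 215 mm high, loose on the bench: steel C hook on a wooden base with a dark turned handle (90 mm along y, 26 mm thick, top at z 47) lying fixed across it. Origin: underside of base, below the shoe; z up, x from stem to open side. Base 98x60x22 (x -46 to 52). Stem: strap 30 wide, x -46 to -38, up to z 163. Arm: from stem to x 9, z 155 to 163.
- loaded_carrier_shoe (a point): Centre of the underside of the loaded carrier's shoe, same axes as the carrier, 125 mm above its origin. The shoe is a steel block 18 x 40 x 30 mm (x, y, z) hanging from the end of the hook's arm, the part that goes into the channel. Nothing lies between it and the turned handle below.
- loaded_carrier_grip (a point): Good grasp point inside the loaded carrier's light wooden grip block, same axes as the carrier, 195 mm above its origin and 70 mm above the shoe's underside. The block is 20 x 24 x 52 mm (x, y, z) and stands on the arm, directly over the shoe and within 3 mm of over the centre of mass; this point is 20 mm below its top and 32 mm above the arm.
- loaded_carrier_stem (a point): Middle of the loaded carrier's upright stem, 42 mm in front of the shoe's middle (carrier x -42) and 90 mm above the carrier's origin.
- empty_carrier: Carrier of the same shape and size with nothing on its base but four small cradle pegs (the loaded one has these too); it stands loose on the bench, to be left alone. Origin at the underside of its base, as on the loaded one.
- drying_rail: Fixed aluminium channel along y, 280 mm long, on two wooden posts (inner faces at y +-115 mm); below the channel it is open between the posts. Origin on the bench under its middle; z up, y along the rail, x from the front lip to the back wall, away from the robot but turned a little. Hung, the carrier's x points along this x: stem in front of the lip, base under the rail, 20 mm above the bench.
- rail_seat (a point): Middle of the channel floor, 145 mm above the bench, same axes as the rail. The floor is 6 mm thick and 40 mm wide inside (x -20 to 20 mm). The front lip (x -25 to -20 mm) stands 18 mm above the floor, the back wall (x 20 to 25 mm) 28 mm. End plates 18 mm high close the channel at y +-134 mm.
Things that resemble listed ones, but are neither listed nor needed, are in the scene too. What is shaped like the loaded_carrier but pink, red or turquoise is not meant.

How it is judged:
On the way, in this order (a step that is already met when the one before it is completed fails the run):
1. the loaded carrier is held with its shoe above the channel, higher than the lip (x of loaded_carrier_shoe in the frame of rail_seat between -0.018 and 0.018 m and y of loaded_carrier_shoe in the frame of rail_seat between -0.1 and 0.1 m and z of loaded_carrier_shoe in the frame of rail_seat above 0.018 m and contact force between the fingers and loaded_carrier above 0.3 N), for 0.1 s.
2. its shoe is lowered to within 8 mm of the channel floor while the carrier is still held (x of loaded_carrier_shoe in the frame of rail_seat between -0.018 and 0.018 m and y of loaded_carrier_shoe in the frame of rail_seat between -0.1 and 0.1 m and z of loaded_carrier_shoe in the frame of rail_seat below 0.008 m and contact force between the fingers and loaded_carrier above 0.3 N), for 0.1 s.
At the end, for the whole second after the job is handed in: The loaded carrier hangs at rest, stem in front of the lip: shoe within 18 mm of the channel's middle line, within 5 mm of its floor, within 100 mm of the rail's middle lengthwise; upright within 10 degrees, squared to the rail within 20 degrees; the empty carrier within 25 mm of its start (x of loaded_carrier_shoe in the frame of rail_seat between -0.018 and 0.018 m and y of loaded_carrier_shoe in the frame of rail_seat between -0.1 and 0.1 m and x of loaded_carrier_stem in the frame of rail_seat below -0.02 m and z of loaded_carrier_shoe in the frame of rail_seat between -0.005 and 0.005 m and angle between loaded_carrier's own z axis and vertical below 0.175 rad and angle between the x axis of loaded_carrier and the x axis of rail_seat, either way round below 0.35 rad and linear speed of loaded_carrier below 0.02 m/s and distance of empty_carrier from where it was at the start of the episode below 0.025 m); the robot touches nothing.
It fails at once if the empty carrier is tipped over or carried off (angle between empty_carrier's own z axis and vertical above 0.5 rad or distance of empty_carrier from where it was at the start of the episode above 0.04 m).
It also fails if it takes over 38 s, if anything falls off the work surface, if the arm or the gripper's body presses on something with over 40 N, if the wrist force passes 120 N, or if a joint passes its speed limit or range.

## Working session

There is one attempt and no reset: what is moved stays moved. The work goes in short steps, Python scripts to look and compute and a shell command to move; the robot and the scene stay as the last step left them, time stands still between calls to the robot, and variables do not carry over. Pictures are saved under pics/ and viewed, and the job is handed in when it is done.

```bash
mkdir -p pics; ls; python3 - <<'E'
from plant import *
import cv2
print(state())
for c in ["side","top"]:
    im=read_camera(c); cv2.imwrite(f"pics/{c}0.png",im)
    p=camera_params(c); print(c,p)
    for th in ["loaded_carrier","empty_carrier","drying_rail"]:
        print(th,[(round(d['score'],2),[round(float(v)) for v in d['rect']]) for d in cut_out(c,th)][:4])
    for th in ["loaded_carrier_shoe","loaded_carrier_grip","loaded_carrier_stem","loaded_carrier","empty_carrier","rail_seat","drying_rail"]:
        print(th,[(round(d['score'],2),[round(float(v),1) for v in d['pixel']]) for d in landmark_of(c,th)][:4])
print(state()['time_s'])
E
```

```text
pics
{'time_s': 0.0, 'joint_pos': array([ 1.32342891,  0.33284128, -0.06469909,  1.46095356,  0.02160684,
        1.34991374, -0.08850093]), 'joint_vel': array([ 0.00012303, -0.00058734,  0.00196092, -0.00034006,  0.00099543,
        0.00029449, -0.00035289]), 'effort': array([-5.88088242e-04, -6.25444007e+01,  4.86669329e-02, -3.91608739e+01,
        1.61418202e-02,  9.94781993e-03, -1.22779900e-05]), 'eef_pos': array([ 0.1392051 , -0.60890531,  0.2305292 ]), 'eef_rot': array([-7.00429466e-04,  9.93690170e-01,  1.12157669e-01, -1.16681771e-04]), 'force': array([ 0.14971762, -0.52474592,  1.11597937]), 'moment': array([0.00463513, 0.01236933, 0.02096567]), 'width': 0.08533262515611305}
side {'fx': 394.92596579882553, 'fy': 394.92596579882553, 'cx': 280.8141019798792, 'cy': 207.55217725583384, 'k1': 0.03807525881046975, 'R': array([[-0.9690473 , -0.24679437, -0.00631368],
       [-0.15053691,  0.61097193, -0.77720778],
       [ 0.19566799, -0.75220066, -0.62921237]]), 't': array([0.52475078, 0.17375804, 0.96875986])}
loaded_carrier [(0.88, [322, 253, 46, 79]), (0.86, [350, 200, 46, 85
[... 1145 characters left out ...]
 68, 45])]
empty_carrier [(0.85, [393, 255, 47, 51]), (0.3, [225, 269, 38, 55])]
drying_rail [(0.71, [245, 144, 141, 67])]
loaded_carrier_shoe [(0.96, [142.4, 285.0]), (0.84, [332.4, 284.2]), (0.81, [380.8, 168.3]), (0.77, [221.3, 266.9])]
loaded_carrier_grip [(0.95, [386.5, 159.3]), (0.88, [340.4, 280.3]), (0.71, [131.9, 286.7]), (0.65, [216.0, 263.7])]
loaded_carrier_stem [(0.86, [128.0, 276.9]), (0.69, [393.9, 170.9]), (0.68, [230.0, 289.1]), (0.27, [218.0, 265.6])]
loaded_carrier [(0.82, [153.3, 287.9]), (0.69, [224.7, 268.9]), (0.62, [366.3, 178.3]), (0.61, [324.3, 286.7])]
empty_carrier [(0.76, [387.3, 254.4])]
rail_seat [(0.92, [242.6, 142.0])]
drying_rail [(0.65, [245.7, 156.6])]
1.1
```

View pics/side0.png

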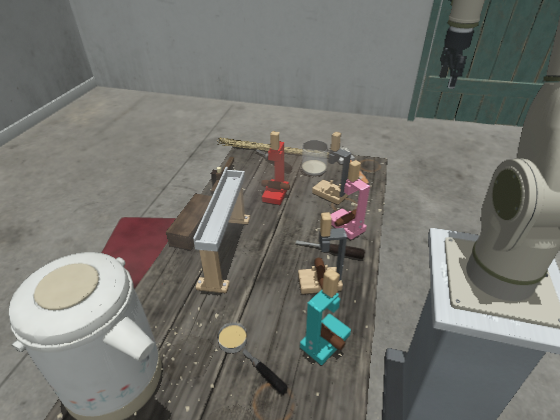

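View pics/top0.png

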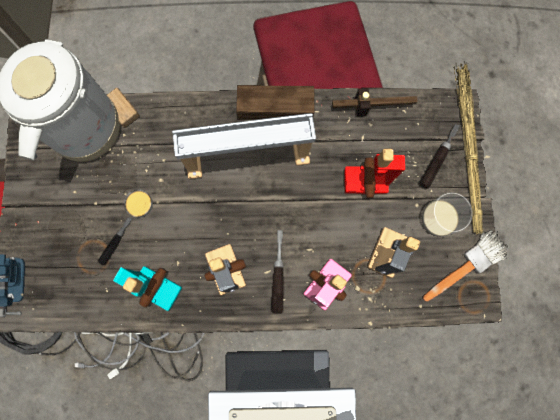

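```bash
python3 - <<'E'
import cv2
a=cv2.imread("pics/top0.png")
b=a[110:340,90:440]
cv2.imwrite("pics/topz.png",cv2.resize(b,None,fx=2.28,fy=2.28,interpolation=cv2.INTER_CUBIC))
a=cv2.imread("pics/side0.png")
b=a[120:380,180:400]
cv2.imwrite("pics/sidez.png",cv2.resize(b,None,fx=2.3,fy=2.3,interpolation=cv2.INTER_CUBIC))
E
```

```text
(no output)
```

View pics/topz.png

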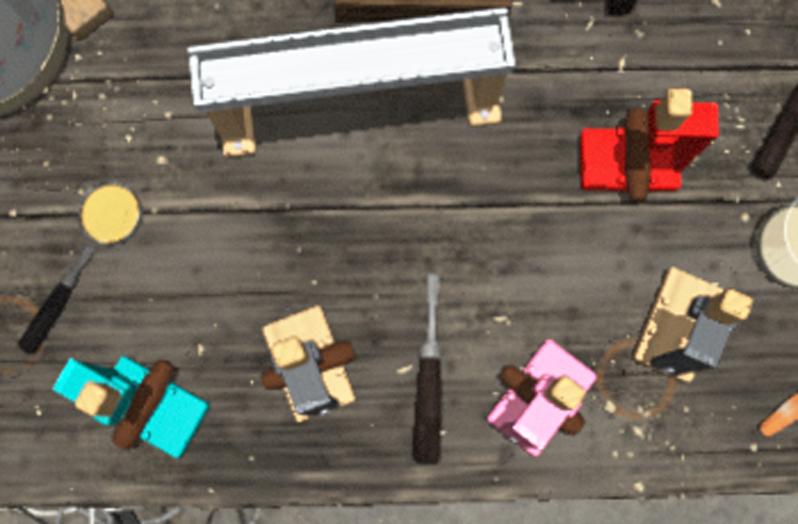

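View pics/sidez.png

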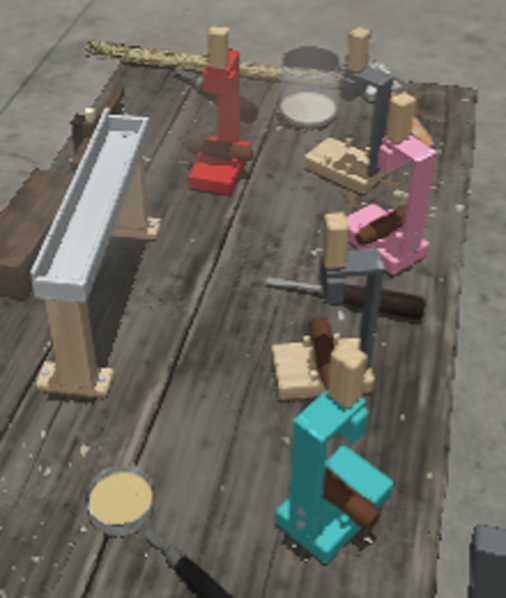

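```bash
cat > h.py <<'E'
import numpy as np, cv2
from scipy.optimize import least_squares
from plant import *
def proj(p,X):
    X=np.atleast_2d(X)@np.array(p['R']).T+p['t']
    s=X[:,:2]/X[:,2:]; r2=(s**2).sum(1,keepdims=True); s=s*(1+p['k1']*r2)
    return s*[p['fx'],p['fy']]+[p['cx'],p['cy']]
def tri(ps,uvs,x0=(.5,0,.1)):
    f=lambda x:np.concatenate([proj(p,x)[0]-uv for p,uv in zip(ps,uvs)])
    r=least_squares(f,x0); return r.x,np.abs(r.fun).max()
def fitpose(obs,x0):
    # obs: list of (params, local pts, pixels); planar pose x,y,yaw, z=0
    def w(q,L):
        c,s=np.cos(q[2]),np.sin(q[2]); L=np.atleast_2d(L)
        return np.c_[q[0]+c*L[:,0]-s*L[:,1],q[1]+s*L[:,0]+c*L[:,1],L[:,2]]
    f=lambda q:np.concatenate([(proj(p,w(q,L))-uv).ravel() for p,L,uv in obs])
    r=least_squares(f,x0,loss='soft_l1'); return r.x,f(r.x)
E
python3 - <<'E'
from h import *
S,T=camera_params('side'),camera_params('top')
for n,a,b in [('grip',(329.1,223),(216,263.7)),('shoe',(322.7,244.3),(221.3,266.9)),('orig',(321.4,282.5),(224.7,268.9)),('seat',(221.4,209.1),(242.6,142)),('rail',(230.4,248.9),(245.7,156.6)),('E',(330.1,194),(387.3,254.4))]:
    print(n,tri([S,T],[a,b]))
t=cv2.imread('pics/top0.png'); s=cv2.imread('pics/side0.png')
cv2.imwrite('pics/z1.png',cv2.resize(t[105:190,165:325],None,fx=5,fy=5,interpolation=cv2.INTER_CUBIC))
cv2.imwrite('pics/z2.png',cv2.resize(s[160:300,185:260],None,fx=4.2,fy=4.2,interpolation=cv2.INTER_CUBIC))
cv2.imwrite('pics/z3.png',cv2.resize(t[235:305,195:255],None,fx=8,fy=8,interpolation=cv2.INTER_CUBIC))
cv2.imwrite('pics/z4.png',cv2.resize(s[205:300,290:370],None,fx=6,fy=6,interpolation=cv2.INTER_CUBIC))
E
```

```text
grip (array([0.41070129, 0.11754392, 0.19570963]), np.float64(2.750845866833629))
shoe (array([0.41426561, 0.11469553, 0.12768901]), np.float64(0.26601448567708985))
orig (array([0.4141679 , 0.11890197, 0.00438301]), np.float64(1.7399222074683394))
seat (array([0.66629626, 0.07012589, 0.14294707]), np.float64(1.9188210403026744))
rail (array([0.66693601, 0.06875771, 0.01059538]), np.float64(2.221530973463018))
E (array([ 4.42973374e-01, -2.44633896e-01, -1.60252406e-04]), np.float64(0.4051003989374067))
```

View pics/z1.png

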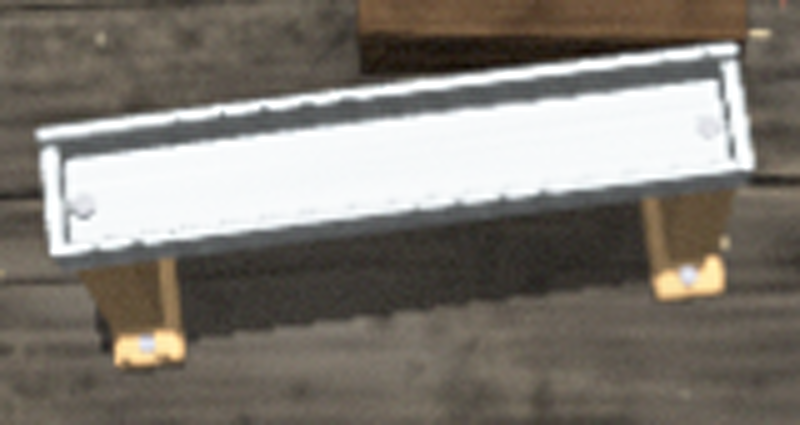

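View pics/z2.png

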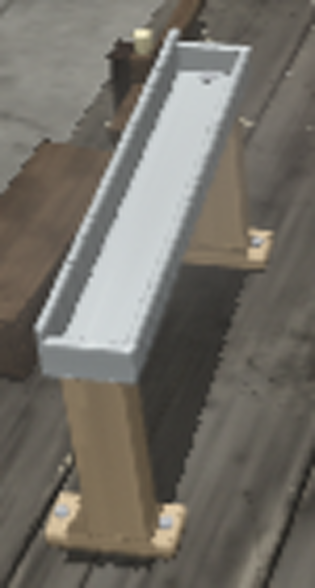

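View pics/z3.png

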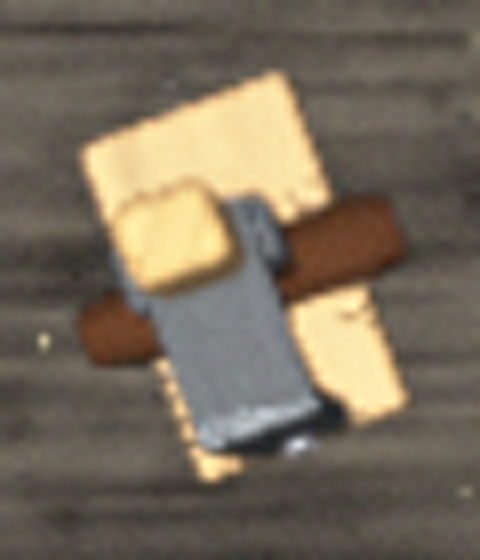

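View pics/z4.png

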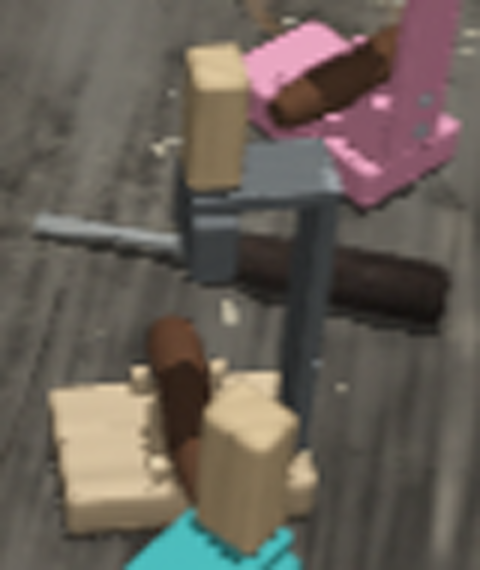

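```bash
python3 - <<'E'
from h import *
S,T=camera_params('side'),camera_params('top')
c=lambda a,k,o:(np.array(a,float)+.5)/k-.5+np.array(o)
ra=np.array([(.025,.14,.173),(.025,-.14,.173),(-.025,-.14,.163),(-.025,.14,.163)])
o=[(T,ra,c([(38,133),(740,47),(752,170),(55,255)],5,(165,105))),(S,ra,c([(37,328),(175,30),(250,45),(137,348)],4.2,(185,160)))]
for oo in (o,o[:1],o[1:]):
  q,f=fitpose(oo,(.66,.07,0)); print('rail',q.round(4),f.round(1))
La=[(.052,.03,.022),(.052,-.03,.022),(-.046,-.03,.022),(-.046,.03,.022),(0,0,.215)]
Lb=[(.052,.03,0),(.052,.03,.022),(.052,-.03,.022),(-.046,.03,.022),(0,0,.215)]
o=[(T,La,c([(80,148),(282,70),(410,400),(207,480),(180,240)],8,(195,235))),(S,Lb,c([(68,530),(65,495),(50,393),(315,458),(215,58)],6,(290,205)))]
for oo in (o,o[:1],o[1:]):
  q,f=fitpose(oo,(.41,.117,0.2)); print('car',q.round(4),f.round(1))
from scipy.spatial.transform import Rotation as Ro
s=state();r=s['eef_rot'];print(s['eef_pos'],Ro.from_quat([r[1],r[2],r[3],r[0]]).as_matrix().round(3))
E
```

```text
rail [0.6693 0.0652 0.1097] [-0.1 -0.1  0.1 -0.5  1.   0.4 -0.4  1.1 -0.2 -0.1 -0.4 -0.9  0.4  0.
 -0.5  0.8]
rail [0.6698 0.0655 0.1062] [-0.2 -0.6  0.  -0.5  0.9  0.4 -0.6  0.6]
rail [0.669  0.0649 0.1123] [ 0.1 -0.1 -0.4 -1.   0.4 -0.  -0.1  0.7]
car [0.4138 0.1146 0.3595] [ 0.2 -0.   0.5 -0.4  0.8  0.3  0.3  0.5 -0.4 -1.  -0.2  0.9  0.5  0.7
 -0.6 -1.5  0.1  3.1  0.3  0.2]
car [0.4136 0.1151 0.3588] [-0.1  0.1  0.3 -0.2  0.6  0.4  0.   0.7 -0.7 -0.8]
car [0.4151 0.1116 0.3966] [ 0.1  0.4  0.9  0.2 -1.2 -1.9  0.   1.4 -0.1 -0.8]
[ 0.139338   -0.60930305  0.23134854] [[ 0.975  0.223  0.   ]
 [ 0.223 -0.975 -0.   ]
 [ 0.     0.    -1.   ]]
```

```bash
python3 -m creep '[{"hand":0.085,"linear":[0.032,-0.019,-0.007],"spin":0},{"hand":0.085,"linear":[0.032,-0.019,-0.007],"spin":0},{"hand":0.085,"linear":[0.032,-0.019,-0.007],"spin":0},{"hand":0.085,"linear":[0.032,-0.019,-0.007],"spin":0},{"hand":0.085,"linear":[0.032,-0.019,-0.007],"spin":0},{"hand":0.085,"linear":[0.032,-0.019,-0.007],"spin":0},{"hand":0.085,"linear":[0.032,-0.019,-0.007],"spin":0},{"hand":0.085,"linear":[0.032,-0.019,-0.007],"spin":0},{"hand":0.085,"linear":[0.032,-0.019,-0.007],"spin":0},{"hand":0.085,"linear":[0.032,-0.019,-0.007],"spin":0}]' 60
cat > to.py <<'E'
# usage: to.py x y z yaw : remaining shift in tool axes
import sys
from h import *
from scipy.spatial.transform import Rotation as Ro
s=state();r=s['eef_rot'];R=Ro.from_quat([r[1],r[2],r[3],r[0]]).as_matrix()
x,y,z,yw=map(float,sys.argv[1:])
d=R.T@(np.array([x,y,z])-s['eef_pos']); 
print('t',s['time_s'],'pos',s['eef_pos'].round(4),'yaw',np.arctan2(R[1,0],R[0,0]).round(4),'tilt',R[2].round(3),'shift',d.round(4),'spin',round(float(np.arctan2(R[1,0],R[0,0])-yw),4),'F',s['force'].round(1),'w',round(float(s['width']),4))
E
python3 to.py 0.48 -0.13 0.29 0.36
```

```text
time_s: 2.1
eef_pos: [0.4137, -0.3475, 0.3025]
eef_rot: [0.001, 0.994, 0.106, -0.001]
force: [0.4, -0.8, -0.4]
width: 0.0847
t 2.1 pos [ 0.4137 -0.3475  0.3025] yaw 0.2132 tilt [-0.003  0.001 -1.   ] shift [ 0.1108 -0.1985  0.0121] spin -0.1468 F [ 0.4 -0.8 -0.4] w 0.0847
```

```bash
python3 -m creep '[{"hand":0.085,"linear":[0.018,-0.033,0],"spin":0},{"hand":0.085,"linear":[0.018,-0.033,0],"spin":0},{"hand":0.085,"linear":[0.018,-0.033,0],"spin":0},{"hand":0.085,"linear":[0.018,-0.033,0],"spin":0},{"hand":0.085,"linear":[0.018,-0.033,0],"spin":0},{"hand":0.085,"linear":[0.018,-0.033,0],"spin":0},{"hand":0.085,"linear":[-0.002,-0.036,0],"spin":0},{"hand":0.085,"linear":[-0.002,-0.036,0],"spin":0},{"hand":0.085,"linear":[-0.002,-0.036,0],"spin":0},{"hand":0.085,"linear":[-0.002,-0.036,0],"spin":0}]'
python3 to.py 0.4138 0.1146 0.29 0.36
```

```text
time_s: 3.1
eef_pos: [0.4423, 0.0234, 0.3031]
eef_rot: [0.002, 0.994, 0.108, 0.001]
force: [0.7, -0.2, -0.3]
width: 0.0849
t 3.1 pos [0.4423 0.0234 0.3031] yaw 0.2162 tilt [ 0.002  0.003 -1.   ] shift [-0.0083 -0.0952  0.0127] spin -0.1438 F [ 0.7 -0.2 -0.3] w 0.0849
```

```bash
python3 -m creep '[{"hand":0.085,"linear":[-0.003,-0.031,0.004],"spin":0},{"hand":0.085,"linear":[-0.003,-0.031,0.004],"spin":0},{"hand":0.085,"linear":[-0.003,-0.029,0.004],"spin":0},{"hand":0.085,"linear":[0,0,0],"spin":-0.075},{"hand":0.085,"linear":[0,0,0],"spin":-0.065},{"hand":0.085,"linear":[0,0,0],"spin":0}]'
python3 to.py 0.4138 0.1146 0.176 0.36
python3 - <<'E'
from h import *
im=read_camera('wrist'); p=camera_params('wrist'); cv2.imwrite('pics/w1.png',im)
for th in ["loaded_carrier_grip","loaded_carrier_shoe"]:
    print(th,[(round(d['score'],2),d['pixel']) for d in landmark_of('wrist',th)][:3])
print(proj(p,[(.4138,.1146,.195),(.4138,.1146,.215),(.4138,.1146,.125)]).round(1))
E
```

```text
time_s: 3.7
eef_pos: [0.4103, 0.1202, 0.2917]
eef_rot: [0.003, 0.983, 0.184, 0.003]
force: [0.0, 0.2, -0.2]
width: 0.085
t 3.7 pos [0.4103 0.1202 0.2917] yaw 0.3707 tilt [ 0.005  0.008 -1.   ] shift [0.0007 0.0056 0.1158] spin 0.0107 F [ 0.   0.2 -0.2] w 0.085
loaded_carrier_grip [(0.77, [76.4, 188.1]), (0.56, [281.0, 215.7])]
loaded_carrier_shoe [(0.9, [448.3, 299.9]), (0.87, [116.2, 175.2]), (0.71, [277.5, 202.5])]
[[282.1 218.7]
 [282.8 225.8]
 [280.1 200.6]]
```

View pics/w1.png

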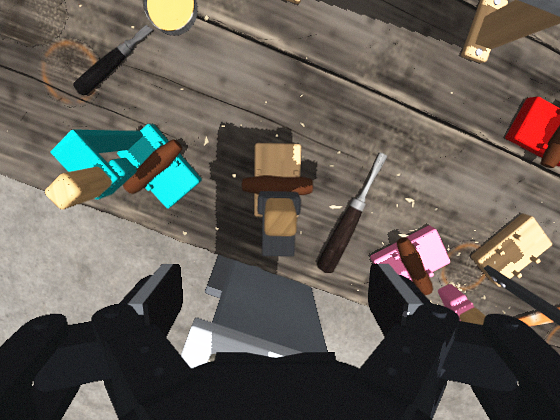

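```bash
python3 -m creep '[{"hand":0.085,"linear":[0.0005,0.003,0.02],"spin":0.005},{"hand":0.085,"linear":[0,0.003,0.02],"spin":0.005},{"hand":0.085,"linear":[0,0,0.02],"spin":0},{"hand":0.085,"linear":[0,0,0.02],"spin":0},{"hand":0.085,"linear":[0,0,0.015],"spin":0},{"hand":0.085,"linear":[0,0,0.01],"spin":0},{"hand":0.085,"linear":[0,0,0],"spin":0}]'
python3 to.py 0.4138 0.1146 0.177 0.36
```

```text
time_s: 4.55
eef_pos: [0.4156, 0.111, 0.1836]
eef_rot: [0.003, 0.986, 0.17, 0.004]
force: [-0.8, 0.0, -0.1]
width: 0.0852
t 4.55 pos [0.4156 0.111  0.1836] yaw 0.3407 tilt [ 0.007  0.008 -1.   ] shift [-0.0005 -0.0041  0.0066] spin -0.0193 F [-0.8  0.  -0.1] w 0.0852
```

```bash
python3 -m creep '[{"hand":0.085,"linear":[0,-0.004,0.006],"spin":-0.018},{"hand":0.085,"linear":[0,0,0],"spin":0},{"hand":0.085,"linear":[0,0,0],"spin":0}]'
python3 to.py 0.4138 0.1146 0.177 0.36
```

```text
time_s: 4.85
eef_pos: [0.4151, 0.1152, 0.1786]
eef_rot: [0.003, 0.984, 0.179, 0.005]
force: [0.2, -0.1, 0.1]
width: 0.085
t 4.85 pos [0.4151 0.1152 0.1786] yaw 0.3591 tilt [ 0.009  0.008 -1.   ] shift [-0.0014  0.0001  0.0016] spin -0.0009 F [ 0.2 -0.1  0.1] w 0.085
```

Aligned. Close gently.

```bash
python3 -m creep '[{"hand":0.06,"linear":[-0.001,0,0.001],"spin":0},{"hand":0.045,"linear":[0,0,0],"spin":0},{"hand":0.03,"linear":[0,0,0],"spin":0},{"hand":0.02,"linear":[0,0,0],"spin":0},{"hand":0.015,"linear":[0,0,0],"spin":0},{"hand":0.01,"linear":[0,0,0],"spin":0},{"hand":0.01,"linear":[0,0,0],"spin":0},{"hand":0.01,"linear":[0,0,0],"spin":0}]' 60
python3 to.py 0.4138 0.1146 0.177 0.36
```

```text
time_s: 5.65
eef_pos: [0.4147, 0.1151, 0.1786]
eef_rot: [0.003, 0.984, 0.178, 0.006]
force: [0.5, 0.1, -0.4]
width: 0.0232
t 5.65 pos [0.4147 0.1151 0.1786] yaw 0.359 tilt [ 0.01   0.009 -1.   ] shift [-0.001   0.0001  0.0016] spin -0.001 F [ 0.5  0.1 -0.4] w 0.0232
```

```bash
python3 -m creep '[{"hand":0.01,"linear":[0,0,-0.01],"spin":0},{"hand":0.01,"linear":[0,0,-0.02],"spin":0},{"hand":0.01,"linear":[0,0,-0.02],"spin":0},{"hand":0.01,"linear":[0,0,-0.012],"spin":0},{"hand":0.01,"linear":[0,0,0],"spin":0},{"hand":0.01,"linear":[0,0,0],"spin":0}]'
python3 to.py 0.6693 0.0652 0.24 0.11
python3 - <<'E'
from h import *
im=read_camera('side'); cv2.imwrite('pics/s2.png',cv2.resize(im[120:330,200:400],None,fx=2.8,fy=2.8,interpolation=cv2.INTER_CUBIC))
T=camera_params('top');S=camera_params('side')
for z in (0,.03,.06): 
  for uv in ((237,119),(314,110)):
    r=least_squares(lambda q:proj(T,(q[0],q[1],z))[0]-uv,(.75,.05)).x
    c,s=np.cos(.11),np.sin(.11);d=r-[.6693,.0652];print(z,r.round(3),'railframe',(c*d[0]+s*d[1]).round(3),(-s*d[0]+c*d[1]).round(3))
E
```

```text
time_s: 6.25
eef_pos: [0.4125, 0.1149, 0.2433]
eef_rot: [0.003, 0.984, 0.179, 0.004]
force: [0.5, -0.5, -3.8]
width: 0.0232
t 6.25 pos [0.4125 0.1149 0.2433] yaw 0.3592 tilt [ 0.007  0.008 -1.   ] shift [0.2229 0.1367 0.006 ] spin 0.2492 F [ 0.5 -0.5 -3.8] w 0.0232
0 [0.767 0.089] railframe 0.1 0.013
0 [ 0.786 -0.092] railframe 0.099 -0.169
0.03 [0.756 0.088] railframe 0.088 0.013
0.03 [ 0.774 -0.089] railframe 0.087 -0.165
0.06 [0.744 0.086] railframe 0.077 0.012
0.06 [ 0.762 -0.086] railframe 0.076 -0.16
```

View pics/s2.png

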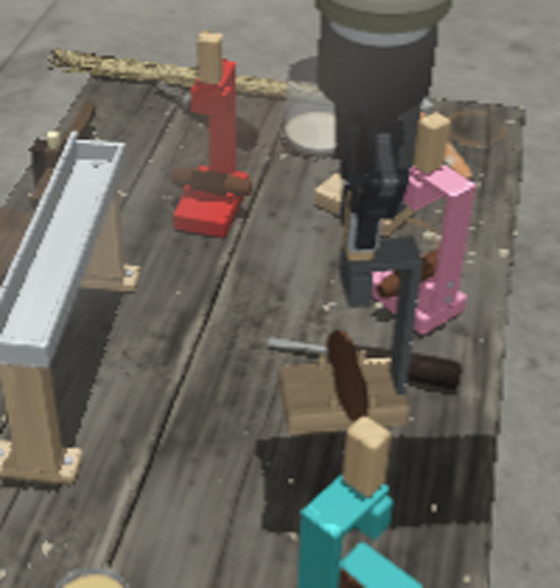

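```bash
python3 -m creep '[{"hand":0.01,"linear":[0,0,0],"spin":0.06},{"hand":0.01,"linear":[0,0,0],"spin":0.07},{"hand":0.01,"linear":[0,0,0],"spin":0.07},{"hand":0.01,"linear":[0,0,0],"spin":0.045},{"hand":0.01,"linear":[0,0,0],"spin":0}]'
python3 to.py 0.55 0.052 0.243 0.11
```

```text
time_s: 6.8
eef_pos: [0.4104, 0.1143, 0.2388]
eef_rot: [0.003, 0.999, 0.053, 0.001]
force: [0.1, 0.7, -2.2]
width: 0.0234
t 6.8 pos [0.4104 0.1143 0.2388] yaw 0.1053 tilt [ 0.002  0.005 -1.   ] shift [ 0.1322  0.0767 -0.0035] spin -0.0047 F [ 0.1  0.7 -2.2] w 0.0234
```

```bash
python3 -m creep '[{"hand":0.01,"linear":[0.01,0.006,-0.002],"spin":-0.004},{"hand":0.01,"linear":[0.02,0.012,-0.001],"spin":0},{"hand":0.01,"linear":[0.02,0.012,-0.001],"spin":0},{"hand":0.01,"linear":[0.02,0.012,0],"spin":0},{"hand":0.01,"linear":[0.02,0.012,0],"spin":0},{"hand":0.01,"linear":[0.02,0.012,0],"spin":0},{"hand":0.01,"linear":[0.015,0.006,0],"spin":0},{"hand":0.01,"linear":[0,0,0],"spin":0},{"hand":0.01,"linear":[0,0,0],"spin":0}]'
python3 to.py 0.6693 0.0652 0.243 0.11
python3 - <<'E'
from h import *
im=read_camera('side'); cv2.imwrite('pics/s3.png',cv2.resize(im[120:330,180:380],None,fx=2.8,fy=2.8,interpolation=cv2.INTER_CUBIC))
im=read_camera('top'); cv2.imwrite('pics/t3.png',cv2.resize(im[90:290,150:350],None,fx=3,fy=3,interpolation=cv2.INTER_CUBIC))
E
```

```text
time_s: 7.7
eef_pos: [0.5526, 0.0486, 0.2383]
eef_rot: [0.003, 0.998, 0.059, -0.001]
force: [-0.2, 0.1, -2.7]
width: 0.0233
t 7.7 pos [0.5526 0.0486 0.2383] yaw 0.1173 tilt [-0.002  0.006 -1.   ] shift [ 0.1179 -0.0028 -0.005 ] spin 0.0073 F [-0.2  0.1 -2.7] w 0.0233
```

View pics/s3.png

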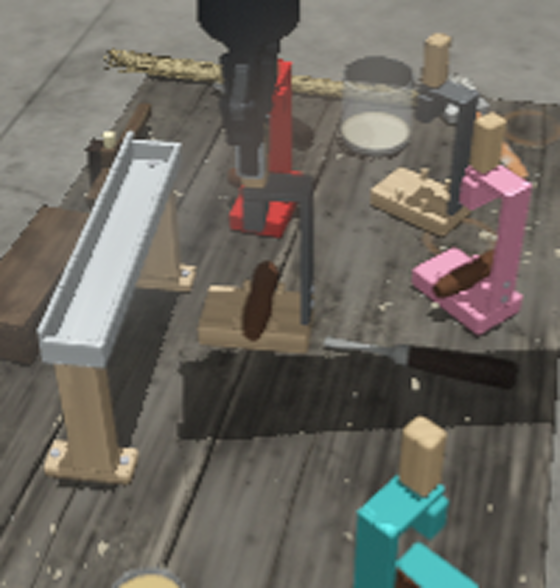

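View pics/t3.png

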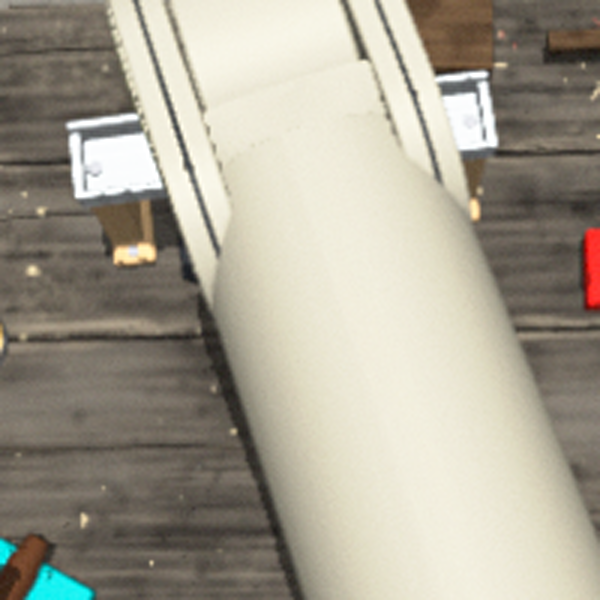

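```bash
python3 -m creep '[{"hand":0.01,"linear":[0.01,-0.001,-0.003],"spin":0.007},{"hand":0.01,"linear":[0.02,-0.001,-0.002],"spin":0},{"hand":0.01,"linear":[0.02,-0.001,0],"spin":0},{"hand":0.01,"linear":[0.02,0,0],"spin":0},{"hand":0.01,"linear":[0.02,0,0],"spin":0},{"hand":0.01,"linear":[0.015,0,0],"spin":0},{"hand":0.01,"linear":[0.006,0,0],"spin":0},{"hand":0.01,"linear":[0,0,0],"spin":0},{"hand":0.01,"linear":[0,0,0],"spin":0}]'
python3 to.py 0.6693 0.0652 0.243 0.11
python3 - <<'E'
from h import *
im=read_camera('side'); cv2.imwrite('pics/s4.png',cv2.resize(im[140:310,170:310],None,fx=3.5,fy=3.5,interpolation=cv2.INTER_CUBIC))
im=read_camera('wrist'); cv2.imwrite('pics/w4.png',im)
E
```

```text
time_s: 8.7
eef_pos: [0.6675, 0.0668, 0.2465]
eef_rot: [0.005, 0.998, 0.055, 0.001]
force: [-0.3, 0.1, -2.0]
width: 0.0233
t 8.7 pos [0.6675 0.0668 0.2465] yaw 0.1099 tilt [ 0.002  0.011 -1.   ] shift [0.0016 0.0017 0.0035] spin -0.0001 F [-0.3  0.1 -2. ] w 0.0233
```

View pics/s4.png

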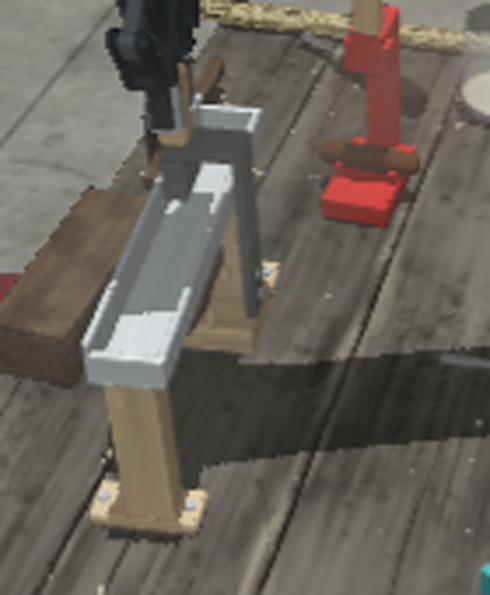

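View pics/w4.png

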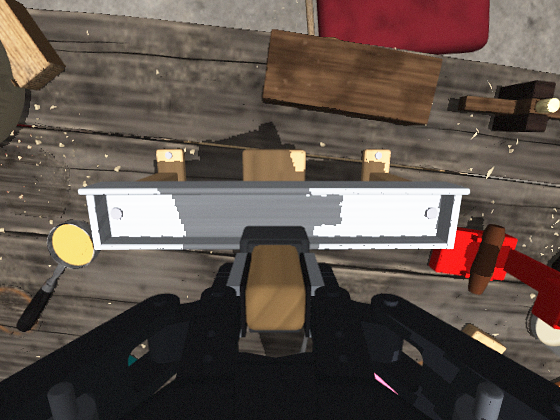

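```bash
python3 - <<'E'
from h import *
S=camera_params('side');W=camera_params('wrist')
c,s=np.cos(.11),np.sin(.11)
def w(o,L): L=np.array(L);return np.c_[o[0]+c*L[:,0]-s*L[:,1],o[1]+s*L[:,0]+c*L[:,1],o[2]+L[:,2]]
ra=w((.6693,.0652,0),[(.025,.14,.173),(.025,-.14,.173),(-.025,-.14,.163),(-.025,.14,.163)])
print('wrist rail',proj(W,ra).round(1).tolist())
print('fit rail from wrist',fitpose([(W,[(.025,.14,.173),(.025,-.14,.173),(-.025,-.14,.163),(-.025,.14,.163)],np.array([(79,189),(470,189),(462,247),(97,248)]))],(.66,.06,.1)))
sh=w((.6665,.0666,.068),[(-.009,.02,.125),(.009,.02,.125),(.009,.02,.155),(-.009,.02,.163),(-.046,.015,.163),(-.038,.015,.05)])
print('side shoe in zoom',((proj(S,sh)-[170,140])*3.5).round(0).tolist())
E
```

```text
wrist rail [[78.7, 192.5], [472.0, 191.7], [454.2, 252.1], [96.4, 253.5]]
fit rail from wrist (array([0.6724575 , 0.06476405, 0.11054341]), array([ 0.08787301, -0.69940829,  3.72272204, -1.64283107, -6.22026027,
        1.29802571, -0.15760489,  1.87550963]))
side shoe in zoom [[186.0, 202.0], [160.0, 200.0], [155.0, 163.0], [181.0, 155.0], [239.0, 155.0], [240.0, 287.0]]
```

```bash
python3 -m creep '[{"hand":0.01,"linear":[0.003,0,0.002],"spin":0},{"hand":0.01,"linear":[0,0,0.008],"spin":0},{"hand":0.01,"linear":[0,0,0.01],"spin":0},{"hand":0.01,"linear":[0,0,0.01],"spin":0},{"hand":0.01,"linear":[0,0,0.005],"spin":0},{"hand":0.01,"linear":[0,0,0],"spin":0},{"hand":0.01,"linear":[0,0,0],"spin":0}]'
python3 to.py 0.671 0.0652 0.1986 0.11
python3 - <<'E'
from h import *
im=read_camera('side'); cv2.imwrite('pics/s5.png',cv2.resize(im[160:280,180:280],None,fx=5,fy=5,interpolation=cv2.INTER_CUBIC))
E
```

```text
time_s: 9.5
eef_pos: [0.6692, 0.0655, 0.2081]
eef_rot: [0.006, 0.998, 0.055, 0.001]
force: [-0.4, 0.8, -2.6]
width: 0.0233
t 9.5 pos [0.6692 0.0655 0.2081] yaw 0.1092 tilt [ 0.001  0.012 -1.   ] shift [0.0018 0.0004 0.0095] spin -0.0008 F [-0.4  0.8 -2.6] w 0.0233
```

View pics/s5.png

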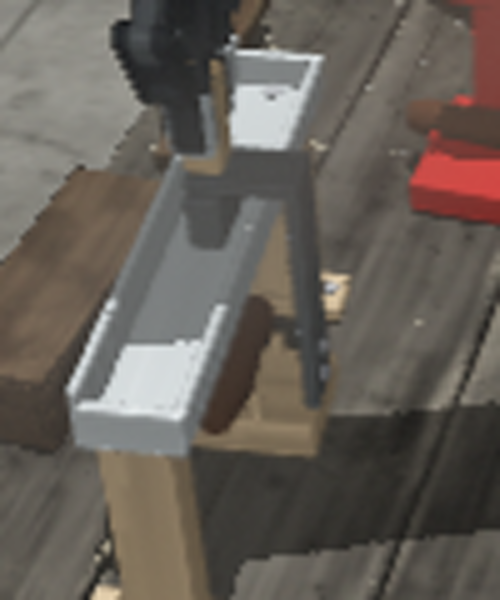

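```bash
python3 -m creep '[{"hand":0.01,"linear":[0.001,0,0.003],"spin":0},{"hand":0.01,"linear":[0,0,0.002],"spin":0},{"hand":0.01,"linear":[0,0,0.001],"spin":0},{"hand":0.01,"linear":[0,0,0],"spin":0}]'
python3 to.py 0.671 0.0652 0.1986 0.11
```

```text
time_s: 9.95
eef_pos: [0.6708, 0.0658, 0.2026]
eef_rot: [0.006, 0.998, 0.055, 0.002]
force: [0.1, 0.5, -2.6]
width: 0.0234
t 9.95 pos [0.6708 0.0658 0.2026] yaw 0.1092 tilt [ 0.003  0.012 -1.   ] shift [0.0002 0.0005 0.004 ] spin -0.0008 F [ 0.1  0.5 -2.6] w 0.0234
```

```bash
python3 -m creep '[{"hand":0.01,"linear":[0,0,0.0015],"spin":0},{"hand":0.01,"linear":[0,0,0.001],"spin":0},{"hand":0.01,"linear":[0,0,0],"spin":0}]'
python3 to.py 0.671 0.0652 0.1986 0.11
```

```text
time_s: 10.25
eef_pos: [0.6709, 0.0658, 0.2001]
eef_rot: [0.006, 0.998, 0.055, 0.002]
force: [-0.4, -0.9, -3.4]
width: 0.0233
t 10.25 pos [0.6709 0.0658 0.2001] yaw 0.1092 tilt [ 0.003  0.012 -1.   ] shift [0.0001 0.0006 0.0015] spin -0.0008 F [-0.4 -0.9 -3.4] w 0.0233
```

```bash
python3 -m creep '[{"hand":0.01,"linear":[0,0,0.001],"spin":0},{"hand":0.01,"linear":[0,0,0],"spin":0}]'; python3 -m creep '[{"hand":0.01,"linear":[0,0,0.001],"spin":0},{"hand":0.01,"linear":[0,0,0],"spin":0}]'
python3 to.py 0.671 0.0652 0.1986 0.11
```

```text
time_s: 10.45
eef_pos: [0.6709, 0.0658, 0.1991]
eef_rot: [0.006, 0.998, 0.055, 0.002]
force: [0.1, 0.7, -2.8]
width: 0.0234
time_s: 10.65
eef_pos: [0.6712, 0.0658, 0.199]
eef_rot: [0.006, 0.998, 0.054, 0.002]
force: [-0.5, -0.3, -2.4]
width: 0.0233
t 10.65 pos [0.6712 0.0658 0.199 ] yaw 0.109 tilt [ 0.004  0.012 -1.   ] shift [-0.0002  0.0006  0.0004] spin -0.001 F [-0.5 -0.3 -2.4] w 0.0233
```

```bash
python3 -m creep '[{"hand":0.01,"linear":[0,0,0.0015],"spin":0},{"hand":0.01,"linear":[0,0,0],"spin":0}]'; python3 -m creep '[{"hand":0.01,"linear":[0,0,0.001],"spin":0},{"hand":0.01,"linear":[0,0,0],"spin":0}]'
python3 to.py 0.671 0.0652 0.1986 0.11
```

```text
time_s: 10.85
eef_pos: [0.6716, 0.0659, 0.1991]
eef_rot: [0.006, 0.998, 0.054, 0.003]
force: [0.4, 1.0, -2.9]
width: 0.0231
time_s: 11.05
eef_pos: [0.6718, 0.0659, 0.1988]
eef_rot: [0.006, 0.998, 0.054, 0.004]
force: [-0.1, -0.4, -2.6]
width: 0.0232
t 11.05 pos [0.6718 0.0659 0.1988] yaw 0.1088 tilt [ 0.007  0.013 -1.   ] shift [-0.0009  0.0006  0.0002] spin -0.0012 F [-0.1 -0.4 -2.6] w 0.0232
```

```bash
python3 -m creep '[{"hand":0.01,"linear":[0,0,0.003],"spin":0}]'; python3 -m creep '[{"hand":0.01,"linear":[0,0,0.003],"spin":0}]'
python3 to.py 0.671 0.0652 0.1986 0.11
python3 - <<'E'
from h import *
im=read_camera('side'); cv2.imwrite('pics/s6.png',cv2.resize(im[160:280,180:280],None,fx=5,fy=5,interpolation=cv2.INTER_CUBIC))
E
```

```text
time_s: 11.15
eef_pos: [0.6726, 0.0661, 0.1986]
eef_rot: [0.006, 0.998, 0.054, 0.005]
force: [-6.7, -3.2, 31.1]
width: 0.0235
time_s: 11.25
eef_pos: [0.673, 0.0662, 0.1987]
eef_rot: [0.006, 0.999, 0.054, 0.007]
force: [-11.5, -3.0, 23.2]
width: 0.023
t 11.25 pos [0.673  0.0662 0.1987] yaw 0.1081 tilt [ 0.012  0.013 -1.   ] shift [-0.0021  0.0007  0.0001] spin -0.0019 F [-11.5  -3.   23.2] w 0.023
```

View pics/s6.png

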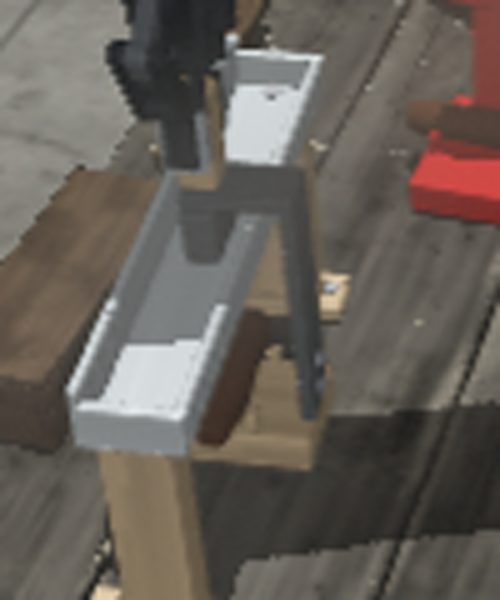

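```bash
python3 -m creep '[{"hand":0.01,"linear":[-0.001,0,0],"spin":0},{"hand":0.01,"linear":[0,0,0],"spin":0},{"hand":0.01,"linear":[0,0,0],"spin":0}]'
python3 to.py 0.671 0.0652 0.1986 0.11
python3 -m creep '[{"hand":0.026,"linear":[0,0,0],"spin":0},{"hand":0.03,"linear":[0,0,0],"spin":0},{"hand":0.04,"linear":[0,0,0],"spin":0},{"hand":0.055,"linear":[0,0,0],"spin":0},{"hand":0.07,"linear":[0,0,0],"spin":0},{"hand":0.07,"linear":[0,0,0],"spin":0}]'
python3 - <<'E'
from h import *
im=read_camera('side'); cv2.imwrite('pics/s7.png',cv2.resize(im[160:280,180:280],None,fx=5,fy=5,interpolation=cv2.INTER_CUBIC))
im=read_camera('wrist'); cv2.imwrite('pics/w7.png',im)
E
```

```text
time_s: 11.6
eef_pos: [0.6719, 0.066, 0.1989]
eef_rot: [0.006, 0.998, 0.054, 0.007]
force: [-1.3, -0.3, 0.7]
width: 0.023
t 11.6 pos [0.6719 0.066  0.1989] yaw 0.1081 tilt [ 0.013  0.014 -1.   ] shift [-0.001   0.0007  0.0003] spin -0.0019 F [-1.3 -0.3  0.7] w 0.023
time_s: 12.2
eef_pos: [0.6722, 0.0661, 0.1981]
eef_rot: [0.006, 0.998, 0.054, 0.007]
force: [0.4, -0.2, 0.1]
width: 0.0698
```

View pics/s7.png

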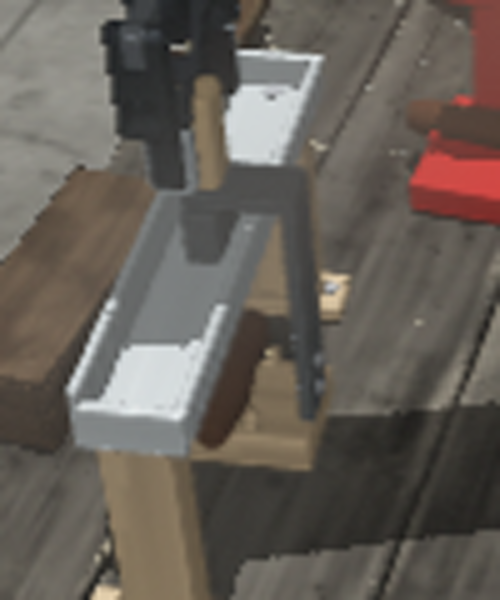

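View pics/w7.png

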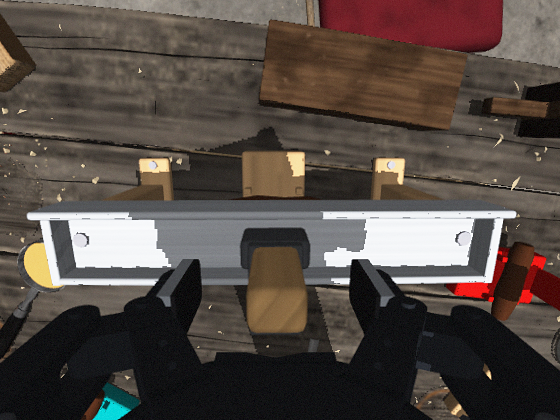

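Released; the carrier hangs undisturbed, with both fingers clear of the block (cols 248–307; pads at 200 and 355). Retreat straight up.

```bash
python3 -m creep '[{"hand":0.07,"linear":[0,0,-0.008],"spin":0},{"hand":0.07,"linear":[0,0,-0.015],"spin":0},{"hand":0.07,"linear":[0,0,-0.025],"spin":0},{"hand":0.07,"linear":[0,0,-0.03],"spin":0},{"hand":0.07,"linear":[0,0,-0.03],"spin":0},{"hand":0.07,"linear":[-0.03,0,-0.02],"spin":0},{"hand":0.07,"linear":[-0.04,0,0],"spin":0},{"hand":0.07,"linear":[-0.03,0,0],"spin":0},{"hand":0.07,"linear":[0,0,0],"spin":0},{"hand":0.07,"linear":[0,0,0],"spin":0}]'
python3 - <<'E'
from h import *
print(state()['joint_vel'].round(3))
im=read_camera('side'); cv2.imwrite('pics/s8.png',cv2.resize(im[120:320,170:400],None,fx=3,fy=3,interpolation=cv2.INTER_CUBIC))
im=read_camera('wrist'); cv2.imwrite('pics/w8.png',im)
E
```

```text
time_s: 13.3
eef_pos: [0.5679, 0.0586, 0.3411]
eef_rot: [0.006, 0.998, 0.055, 0.011]
force: [-0.5, -0.8, -0.6]
width: 0.0698
[ 0.007 -0.046 -0.003  0.01  -0.017  0.012  0.009]
```

View pics/s8.png

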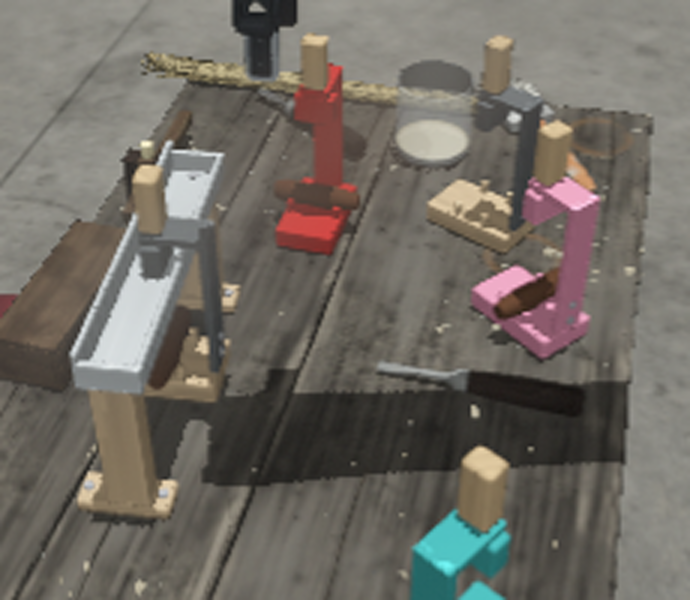

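View pics/w8.png

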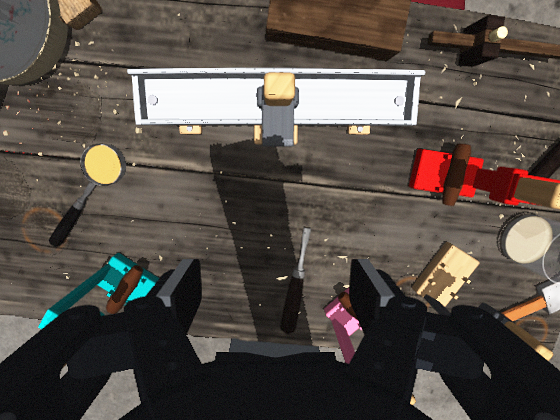

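```bash
python3 -m creep '[{"hand":0.07,"linear":[0,0,0],"spin":0},{"hand":0.07,"linear":[0,0,0],"spin":0}]'
python3 - <<'E'
from h import *
for c in('side','wrist'):
    read_camera(c);p=camera_params(c)
    for th,P in (('loaded_carrier_grip',(.671,.066,.215)),('loaded_carrier_shoe',(.671,.066,.145)),('empty_carrier',(.443,-.2446,0))):
        print(c,th,proj(p,P).round(1),[(round(d['score'],2),np.round(d['pixel'],1)) for d in landmark_of(c,th)][:5])
s=state();print(s['time_s'],abs(s['joint_vel']).max())
E
```

```text
time_s: 13.6
eef_pos: [0.5695, 0.0593, 0.3403]
eef_rot: [0.005, 0.998, 0.055, 0.01]
force: [0.3, -0.1, 0.3]
width: 0.0695
side loaded_carrier_grip [[219.  184.2]] [(0.88, array([353. , 167.3])), (0.85, array([219.5, 185.1])), (0.78, array([274.7, 137.4])), (0.74, array([330.2, 281.7])), (0.63, array([239.2, 223.4]))]
side loaded_carrier_shoe [[222.  207.7]] [(0.95, array([275.6, 161.7])), (0.93, array([327.3, 304.7])), (0.72, array([348.9, 188.6])), (0.59, array([222.2, 208.3]))]
side empty_carrier [[330.5 194. ]] [(0.63, array([329.9, 192.7]))]
wrist loaded_carrier_grip [[279.2  91. ]] [(0.85, array([277.6,  88. ])), (0.84, array([549.8, 193.3])), (0.67, array([401.4, 392.3]))]
wrist loaded_carrier_shoe [[277.6 101.1]] [(0.79, array([497.1, 182.1]))]
wrist empty_carrier [[442.5 275. ]] [(0.62, array([443. , 275.5]))]
14.0 0.001961527226315328
```

All checks agree to about 1 px in the side view and 3 px in the wrist view; handing in.

```bash
python3 -c "
from plant import *
print(hand_in())"
```

```text
the job is handed in; nothing more can be done
None
```

The loaded carrier is hanging on the drying rail and the job was handed in at about 14 s of the 38 s allowed; the interface gives no verdict.

I gripped it by its wooden block, lifted it 65 mm, squared it to the rail and moved it in over the lip. I then lowered it in small steps until the shoe met the channel floor, let go, and backed the arm off upward and clear.

Last checks:
- **Shoe position:** the network's shoe and grip points in the side view lie within about 1 px of a carrier seated on the floor near the middle line (expected grip 219, 184; seen 219.5, 185). The wrist network found the grip within about 3 px but missed the shoe.
- **Attitude:** in the side and wrist pictures the carrier stands upright and square, with its stem in front of the lip.
- **Empty carrier:** it shows where it started, within about 1.3 px.
- **Arm:** it was clear of everything and nearly still (joint speeds at most 0.002 rad/s).

Three things were less clean:
- **Floor contact:** the first small steps gave no clear force sign of contact. I pressed briefly to confirm it, and the wrist force peaked at about 31 N upward.
- **Tilt and drift:** that press tilted the tool by less than 1° and shifted it about 1 mm, with no visible effect on the carrier.
- **Rail estimate:** the wrist view put the rail about 3 mm farther away than the fixed cameras did. I placed the shoe between the two, well inside the 18 mm tolerance.

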